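# Press a pellet stack out of its die

## Robot

A 7-joint arm with a two-finger parallel gripper is mounted at the origin on the work surface. World frame = base frame: x ahead of the robot, y to its left, z up, the work surface at z = 0. Lengths are in m, angles in rad, forces in N, time in s.
With the tool pointing down it reaches from about 0.425 to 1.025 m from the base axis. Payload 9.4 kg.
Tool frame: the origin (TCP) lies midway between the tips of the shut fingers; the grasp point (between the pads) lies 19 mm behind it; z points along the fingers, y is the direction in which the jaws open and shut (so a half turn about z gives the same grasp; the last joint's range is limited). The gripper opens to 85 mm and grips with 20 to 120 N. Pads are 22 mm wide; open, the fingers measure 114 mm over their backs; the gripper's body (76 mm by 85 mm) begins 54 mm behind the grasp point. The pads swing forward as they close: fully open they stand 13 mm farther back than shut.
Start: joints at [1.036, 0.599, -0.003, 1.599, 0.002, 0.943, -0.08], TCP at [0.32, -0.65, 0.231] pointing down, gripper open.
Joint ranges: [-2.57, 2.57], [-0.35, 1.97], [-1.29, 1.29], [0.11, 2.56], [-1.05, 4.19], [0.11, 1.86], [-2.63, 2.63]. Speed limits (rad/s): [2.22, 2.22, 3.01, 3.01, 3.14, 3.14, 3.14].

## Interface

Orientations are given as a unit quaternion [x, y, z, w].
In Python, from plant import r, imaging, ticket gives the robot as it stands.
- The arm moves only by the tool drive_tool, never from a script. Its argument "plan" is a list of rows, each a list of 6 numbers: the shift along the tool's x, y, z in units of 30 mm (1.0 is 30 mm), then the turn, a rotation vector about the tool's x, y, z in units of 10 degrees (1.0 is 10 degrees). A call has 1 to 20 rows; each row is the pose to reach, as a shift and turn from the pose commanded when the call began, along the tool's axes at that moment; what a row does not reach only later rows make up. A row lasts 1/8 s, in which the tool goes at most 62.5 mm and 10.7 degrees, less where a joint would pass 70% of its speed; a pose out of reach is approached as far as the arm can. A call with a gripper value outside its range is refused whole. "hand" is the closure, from -1 (fully open) to 1 (shut), set as the call begins (left out, the last holds). The fingers move at their own pace and stop on an object; "grip_force" is the grip in N (left out, the last holds). Time passes only in rows, so rows that repeat a pose let the fingers close. It gives the time, the measured TCP pose, the force and the opening at its end, in the units of the state.
- r.get_state(): the state, without advancing time (a new reading comes with each control period).
- imaging.read_camera(name): name is "side" or "top" or "wrist"; returns a dict with "color" (384x512x3 uint8, red, green, blue), "mtx" (3x3 intrinsics, pixels), "position" and "orientation" of the camera in the world; the wrist camera has in their place "T_tool_cam" (4x4, takes a point from camera to tool coordinates, whose origin is the TCP and whose axes are the flange's). Camera axes: x right, y down, z forward; pixel columns grow to the right and rows downward; lengths in m; the calibration is good to about 2 mm. A picture is of the moment at which its call begins: read the wrist's pose just before it. There is no depth.
- ticket.job_done(): hands the job in, once; it reports no verdict.
The state is a dict: "time": time; "qpos": joint angles; "qvel": joint speeds; "effort": joint torques, N m; "ee_pos": TCP position; "ee_rot": TCP orientation; "contact_force": force on the tool from outside, world axes, zero at the start; "ft_torque": the same for the moment, N m; "opening": finger opening in m.
Only numpy, scipy, OpenCV 4.12 (cv2) and the standard library are available. Lean on these libraries where they do the work, as an engineer would, in place of code of your own. Each camera call takes 0.05 s, during which the arm holds its last target.

## Task

The pressed stack is stuck in the blue-banded pellet die on the extraction stand. Take the blue-banded plunger from the rack, enter it straight into the top of the die and press the stack through and out at the bottom so that it drops on to the pad in the stand, until the plunger's flange is hard down on the die: push it home some 10 to 15 N harder than the seal's drag for a moment, but never bear on the stack or the die with more than 25 N. Leave the plunger home in the die, let go and draw clear, with the die still seated in the stand and everything else left alone.

Things in the scene. Friction and masses are not known exactly. Their poses are not given: they have to be found in the camera images.
- plunger: Plunger with the BLUE band, 0.28 kg: shaft 18.5 mm across (end bevelled 1 mm), flange 34 mm across, above it a dark round grip head 25 mm across. Origin: centre of the flange's underside, z up to the head: shaft end at z = -54 mm, flange top at +6, head top at +38. Starts hanging upright by its flange in one of the rack's three sockets, play up to 2 mm.
- die: Steel pellet die with a blue band: a thick tube 52 mm across, 50 mm tall, 0.7 kg, standing loose in the recess of the stand. A 20 mm bore runs right through on its axis; a rubber seal lines it from z = 5 to 27 mm. Origin: centre of its underside, z up along the bore, top face at z = 50 mm.
- seal (a point): Middle of the die's rubber seal, on the bore's axis 16 mm above the die's underside. It grips the stack and, after it, the plunger: moving them takes a steady push of about 7 to 18 N, different each day, and they stay where left. The stack is free to fall once the plunger's flange is 9 mm from the die's top.
- die_face: Hardened top ring of the die, part of it, 7 mm thick; origin on the bore's axis, 7 mm below the top face on which the plunger's flange lands. The bore's mouth has a 1 mm bevel.
- stack: Pressed stack stuck in the die's bore, hardly visible from above: a white pellet between two polished steel anvils, one piece 18.5 mm across and 16 mm tall, 33 g. Origin: centre of its underside, z up. It starts 8 to 18 mm above the die's underside, gripped by the seal.
- stand: Fixed extraction stand: grey base plate 100 x 100 x 10 mm, four pillars, a round aluminium table 82 mm across whose top, 42 mm above the bench, carries the die within a 5 mm high rim (inner diameter 55 mm). The stack leaves through a 26 mm hole in the table. Origin: centre of the base's underside, z up.
- pad (a point): Centre of the top of the black rubber pad in the stand, under the hole, 14 mm above the bench; 38 mm across, with a rim 1 mm higher round it. The stack shall land here. With the plunger fully home its shaft ends 8 mm above the fallen stack.
- rack: Fixed white plunger block, 56 x 180 mm (base 66 x 190 mm), 62 mm high, with three 23 mm sockets in a row along its own y axis, 60 mm apart; a plunger hangs in each by its flange, resting on the top face. Origin: centre of the underside, z up.
- plunger13: Plunger of another die, RED band, shaft 13 mm across, head and flange as the blue one, hanging in the rack: leave alone. Origin: centre of the flange's underside.
- plunger7: Plunger of another die, YELLOW band, shaft 9 mm across, head and flange as the blue one, hanging in the rack: leave alone. Origin: centre of the flange's underside.
- die13: Smaller steel die with a red band on a 60 mm foot, 62 mm tall, standing on the bench: leave alone. Origin: centre of the underside.
- salt_jar: Amber jar with a black cap, 60 mm across, 85 mm tall: leave alone. Origin: centre of the underside.
- mortar: Small beige agate mortar, 72 mm across, 34 mm tall: leave alone. Origin: centre of the underside.
Things that resemble listed ones, but are neither listed nor needed, are in the scene too. What is shaped like the plunger but pink is not meant.

How it is judged:
On the way, in this order (a step that is already met when the one before it is completed fails the run):
1. the blue-banded plunger is entered in the die's bore, over 4 mm deep, with the stack still in the die (z of plunger in the frame of die below 0.1 m and horizontal distance between plunger and die below 0.006 m and z of stack in the frame of die above 0 m), for 0.1 s.
2. the plunger's flange bears on the die's top face with over 8 N, fully home (z of plunger in the frame of die below 0.0515 m and horizontal distance between plunger and die below 0.003 m and contact force between plunger and die_face above 8 N), for 0.2 s.
At the end, for the whole second after the job is handed in: Plunger fully home in the die (flange within 1.5 mm of the top face, axes within 3 mm), stack at rest on the pad in the stand (within 18 mm of its centre, underside below 26 mm), die upright in the recess (within 3 mm of centre, 2 mm of its seat) (z of plunger in the frame of die below 0.0515 m and horizontal distance between plunger and die below 0.003 m and z of stack in the frame of stand below 0.026 m and horizontal distance between stack and stand below 0.018 m and linear speed of each of stack, plunger below 0.01 m/s and z of die in the frame of stand below 0.044 m and horizontal distance between die and stand below 0.003 m and angle between die's own z axis and vertical below 0.05 rad); the robot touches nothing.
It fails at once if the plunger presses on the die's top ring with over 25 N (contact force between plunger and die_face above 25 N).
It fails at once if the plunger presses on the stack with over 25 N (contact force between plunger and stack above 25 N).
It fails at once if the die is lifted from its seat, tipped or knocked out of the stand's recess (z of die in the frame of stand above 0.047 m or angle between die's own z axis and vertical above 0.15 rad or horizontal distance between die and stand above 0.006 m).
It fails at once if another plunger, the small die, the jar or the mortar is moved by over 20 mm (distance of any of plunger13, plunger7, die13, salt_jar, mortar from where it was at the start of the episode above 0.02 m).
It also fails if it takes over 64 s, if anything falls off the work surface, if the arm or the gripper's body presses on something with over 40 N, if the wrist force passes 120 N, or if a joint passes its speed limit or range.

## Working session

There is one attempt and no reset: what is moved stays moved. The work goes in short steps, Python scripts to look and compute and a tool call to move; the robot and the scene stay as the last step left them, time stands still between calls to the robot, and variables do not carry over. Pictures are saved under pics/ and viewed, and the job is handed in when it is done.

Besides the shell and the picture viewer there is one more tool, called after ">>>" as name(argument=value, ...), one argument or row to a line, values as JSON. drive_tool: Moves the arm, as the interface text tells. Its arguments: {"type":"object","properties":{"plan":{"type":"array","items":{"type":"array","items":{"type":"number"}}},"hand":{"type":"number"},"grip_force":{"type":"number"}},"required":["plan"]}

```bash
ls; mkdir -p pics; python3 - <<'E'
from plant import r,imaging,ticket
import cv2
s=r.get_state();print(s)
for n in("side","top","wrist"):
    d=imaging.read_camera(n);cv2.imwrite(f"pics/{n}0.png",d["color"][:,:,::-1])
    print(n,{k:v for k,v in d.items() if k!="color"})
E
```

```text
pics
{'time': 0.0, 'qpos': array([ 1.03627761,  0.60012405, -0.00256368,  1.60012499,  0.00177494,
        0.94289348, -0.07980014]), 'qvel': array([-1.34653459e-04, -1.51826344e-03, -1.23146111e-03, -1.27388783e-03,
        2.82615996e-04, -2.42309421e-04, -4.55823782e-05]), 'effort': array([ 8.20782043e-04, -7.76439500e+01,  1.56493664e+00, -2.58000112e+01,
        1.23605088e-02,  8.97817954e-03,  1.84541005e-05]), 'ee_pos': array([ 0.32024041, -0.64991728,  0.23041918]), 'ee_rot': array([ 9.73907303e-01,  2.26944853e-01, -2.28903326e-04, -7.39179301e-04]), 'contact_force': array([-0.36027136, -0.06081863,  0.64763924]), 'ft_torque': array([-0.00529729,  0.02105751, -0.00488149]), 'opening': 0.08549783140265665}
side {'mtx': array([[412.2975749 ,   0.        , 248.72916672],
       [  0.        , 412.2975749 , 190.19559768],
       [  0.        ,   0.        ,   1.        ]]), 'position': array([ 0.51586094, -0.63389027,  0.70486922]), 'orientation': array([ 0.92521081, -0.04696677,  0.02734359, -0.37554148])}
top {'mtx': array([[406.14604983,   0.        , 254.84019801],
       [  0.        , 406.14604983, 192.35328678],
       [  0.        ,   0.        ,   1.        ]]), 'position': array([ 0.45880439, -0.02577825,  0.9982475 ]), 'orientation': array([ 0.70753401, -0.70152282,  0.0525746 , -0.06706167])}
wrist {'mtx': array([[275.72275894,   0.        , 260.20589039],
       [  0.        , 275.72275894, 190.38812676],
       [  0.        ,   0.        ,   1.        ]]), 'T_tool_cam': array([[-9.90699401e-04, -9.51915485e-01, -3.06359150e-01,
         7.79860383e-02],
       [ 9.99998436e-01, -1.39200447e-03,  1.09144043e-03,
        -1.40637469e-03],
       [-1.46541235e-03, -3.06357589e-01,  9.51915375e-01,
        -1.43122527e-01],
       [ 0.00000000e+00,  0.00000000e+00,  0.00000000e+00,
         1.00000000e+00]])}
```

View pics/side0.png

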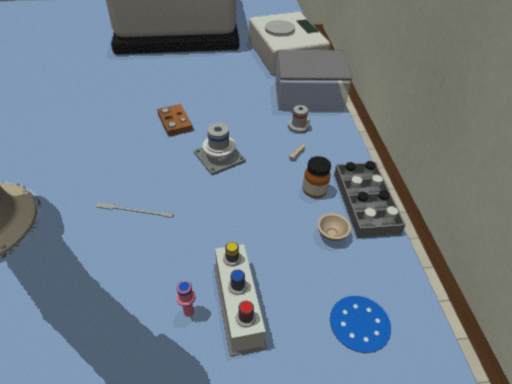

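View pics/top0.png

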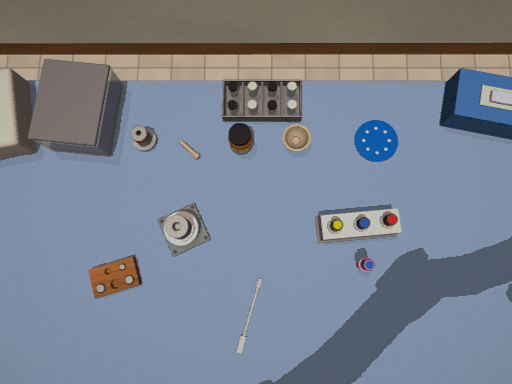

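The rack holds yellow at (337,225), blue at (363,223) and red at (390,220) in the top view. The die on its stand is at about (178,227). The pink look-alike is at (367,265). I'll zoom in next.

```bash
python3 - <<'E'
import cv2,numpy as np
t=cv2.imread("pics/top0.png");s=cv2.imread("pics/side0.png")
def z(im,x,y,w,h,k):return cv2.resize(im[y:y+h,x:x+w],(w*k,h*k),interpolation=cv2.INTER_CUBIC)
a=np.hstack([z(t,150,195,66,66,6),z(t,310,195,66,66,6)]);cv2.imwrite("pics/z1.png",a)
b=np.hstack([z(s,185,110,66,90,6),z(s,205,230,66,90,6)]);cv2.imwrite("pics/z2.png",b)
E
```

```text
(no output)
```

View pics/z1.png

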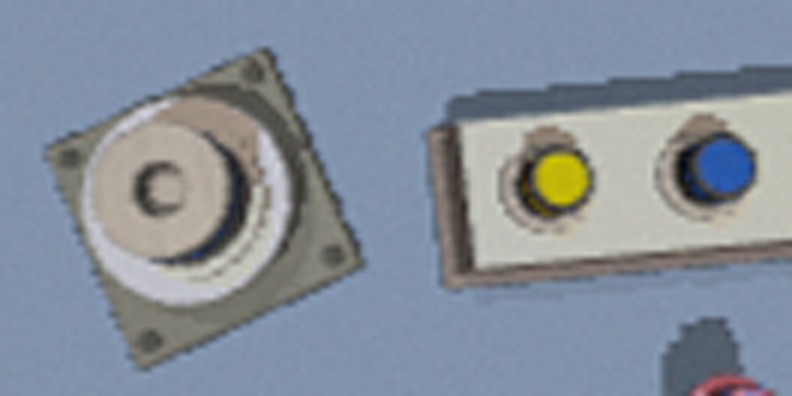

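View pics/z2.png

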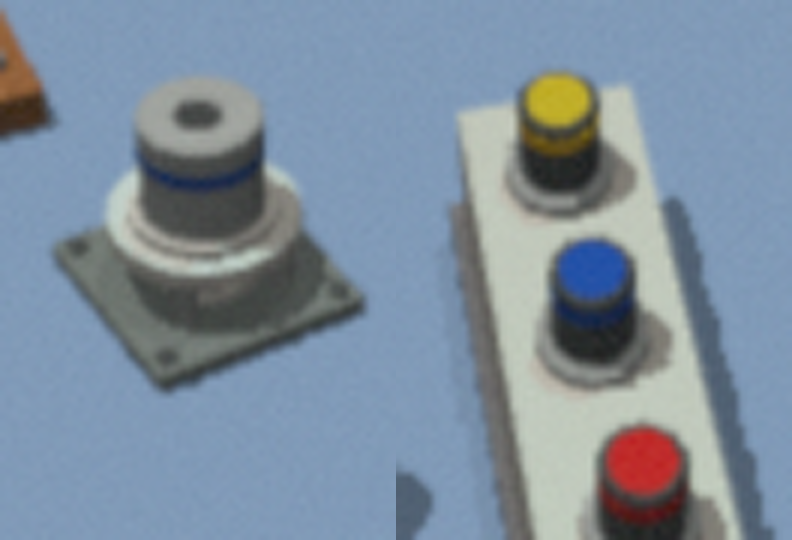

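```bash
cat > h.py <<'E'
from plant import r,imaging,ticket
import numpy as np,cv2
from scipy.spatial.transform import Rotation as R
def ray(d,u,v,s=None):
    K=d["mtx"];c=np.linalg.inv(K)@[u,v,1]
    if "T_tool_cam" in d:
        T=d["T_tool_cam"];Rt=R.from_quat(s["ee_rot"]).as_matrix()
        return s["ee_pos"]+Rt@T[:3,3],Rt@T[:3,:3]@c
    return d["position"],R.from_quat(d["orientation"]).as_matrix()@c
def atz(d,u,v,z,s=None):
    p,q=ray(d,u,v,s);return p+q*(z-p[2])/q[2]
def shot(n,f):
    s=r.get_state();d=imaging.read_camera(n);cv2.imwrite(f"pics/{f}.png",d["color"][:,:,::-1]);return s,d
def proj(d,P,s=None):
    if "T_tool_cam" in d:
        T=d["T_tool_cam"];Rt=R.from_quat(s["ee_rot"]).as_matrix();M=Rt@T[:3,:3];o=s["ee_pos"]+Rt@T[:3,3]
    else: M=R.from_quat(d["orientation"]).as_matrix();o=d["position"]
    c=M.T@(np.array(P)-o);c=d["mtx"]@c;return c[:2]/c[2]
E
python3 - <<'E'
from h import *
t=imaging.read_camera("top");s=imaging.read_camera("side")
for n,z,a,b in(("die",.092,(176.8,226.8),(218,129.2)),("blue",.1,(364.7,222.7),(237.8,274.7)),("yel",.1,(337.2,224.8),(232,247)),("red",.1,(390,219),(246,307))):
    print(n,atz(t,*a,z),atz(s,*b,z))
# stand base corners z .01 top view
for c in((50,150),(268,47),(363,265),(140,367)):print(atz(t,150+c[0]/6,195+c[1]/6,.01))
print(R.from_quat(r.get_state()["ee_rot"]).as_matrix(),r.get_state()["time"])
E
```

```text
die [0.53426153 0.16772031 0.092     ] [0.53740802 0.17001321 0.092     ]
blue [ 0.54617621 -0.24939683  0.1       ] [ 0.54816439 -0.24770831  0.1       ]
yel [ 0.54103331 -0.18890441  0.1       ] [ 0.54293196 -0.18877329  0.1       ]
red [ 0.55481308 -0.30517886  0.1       ] [ 0.55588592 -0.30906415  0.1       ]
[0.55737097 0.23140407 0.01      ]
[0.60053813 0.14352998 0.01      ]
[0.51179064 0.1018485  0.01      ]
[0.47015209 0.19059948 0.01      ]
[[ 8.97019304e-01  4.41991162e-01 -4.24809287e-04]
 [ 4.41991353e-01 -8.97019097e-01  6.19689124e-04]
 [-1.07164927e-04 -7.43635139e-04 -9.99999718e-01]] 0.25
```

>>> drive_tool(
  plan=[
    [1.27,-0.87,0.1,0,0,-0.7],
    [2.54,-1.73,0.2,0,0,-1.4],
    [3.81,-2.6,0.3,0,0,-2.1],
    [5.08,-3.46,0.4,0,0,-2.8],
    [6.35,-4.33,0.5,0,0,-3.5],
    [7.62,-5.2,0.6,0,0,-4.2],
    [8.89,-6.06,0.7,0,0,-4.9],
    [10.16,-6.93,0.8,0,0,-5.6],
    [11.43,-7.8,0.9,0,0,-6.3],
    [12.7,-8.66,1.0,0,0,-7.03],
    [12.7,-8.66,1.0,0,0,-7.03],
    [12.7,-8.66,1.0,0,0,-7.03],
    [12.7,-8.66,1.0,0,0,-7.03],
  ],
  hand=-1,
)

```text
time: 1.88
ee_pos: [0.5466, -0.2504, 0.2012]
ee_rot: [0.667, 0.745, -0.0, 0.0]
contact_force: [-0.7, -0.0, 0.6]
opening: 0.0859
```

```bash
python3 - <<'E'
from h import *
s,d=shot("wrist","w1");print(s["time"],s["ee_pos"],R.from_quat(s["ee_rot"]).as_matrix(),s["qpos"],s["contact_force"])
shot("top","t1")
for P in((.547,-.2485,.1),(.547,-.2485,.068)):print(proj(d,P,s))
E
```

```text
1.875 [ 0.546597   -0.2503609   0.20121116] [[-1.11090863e-01  9.93810093e-01 -5.65390934e-04]
 [ 9.93810082e-01  1.11090491e-01 -6.51749734e-04]
 [-5.84905907e-04 -6.34294650e-04 -9.99999628e-01]] [ 0.57871727  0.50669929 -0.3534318   1.9045556   0.24421951  0.77237297
  0.20131687] [-0.74095197 -0.03294778  0.56030076]
[261.90857295 189.1306841 ]
[261.73289791 179.78413416]
```

View pics/w1.png

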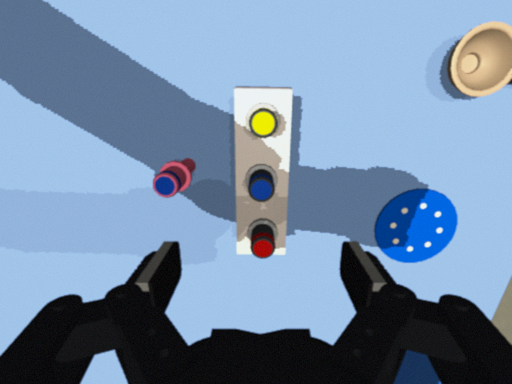

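The blue head top is at (261.5,186), with yellow at (263,123) and red at (262,247). All are close to where I predicted.

```bash
python3 - <<'E'
from h import *
s=r.get_state();d=imaging.read_camera("wrist");im=d["color"].astype(int)
R_,G,B=im[...,0],im[...,1],im[...,2]
hsv=cv2.cvtColor(d["color"],cv2.COLOR_RGB2HSV)
for n,lo,hi,box in(("blue",(105,150,40),(125,255,255),(235,275,165,215)),("yel",(20,150,100),(35,255,255),(240,290,100,145)),("red",(0,150,60),(10,255,255),(240,290,225,265))):
    m=cv2.inRange(hsv,lo,hi);k=np.zeros_like(m);k[box[2]:box[3],box[0]:box[1]]=1;m*=k
    nn,l,st,ce=cv2.connectedComponentsWithStats(m);i=1+st[1:,4].argmax()
    p=atz(d,*ce[i],.1,s);print(n,st[i],ce[i],p,"tool",R.from_quat(s["ee_rot"]).inv().apply(p-s["ee_pos"]))
E
python3 -c "
import cv2;i=cv2.imread('pics/w1.png')[95:265,215:305];cv2.imwrite('pics/z3.png',cv2.resize(i,None,fx=3.5,fy=3.5,interpolation=2))"
```

```text
blue [251 180  21  20 323] [260.83281734 189.81733746] [ 0.54627762 -0.24904174  0.1       ] tool [ 0.00117105 -0.00032843  0.10128312]
yel [252 112  22  23 411] [262.60097324 123.14355231] [ 0.54106833 -0.188778    0.1       ] tool [0.06163979 0.00121578 0.10125623]
red [253 240  20  17 241] [262.22406639 248.14107884] [ 0.55447038 -0.3097357   0.1       ] tool [-0.06005798  0.00104422  0.10130938]
```

View pics/z3.png

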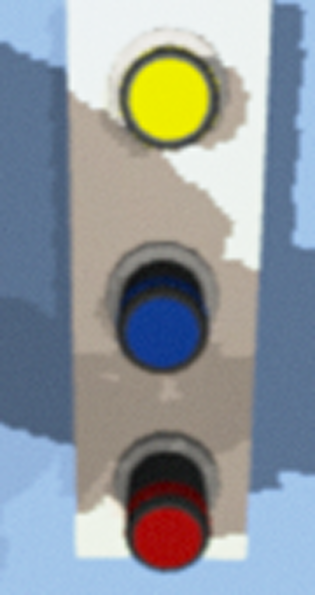

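>>> drive_tool(
  plan=[
    [0.04,-0.01,0.8,0,0,0],
    [0.04,-0.01,1.6,0,0,0],
    [0.04,-0.01,2.4,0,0,0],
    [0.04,-0.01,3.2,0,0,0],
    [0.04,-0.01,3.7,0,0,0],
    [0.04,-0.01,4.0,0,0,0],
    [0.04,-0.01,4.2,0,0,0],
    [0.04,-0.01,4.28,0,0,0],
    [0.04,-0.01,4.28,0,0,0],
    [0.04,-0.01,4.28,0,0,0],
  ],
)

```text
time: 3.28
ee_pos: [0.5471, -0.2478, 0.0733]
ee_rot: [0.666, 0.746, 0.0, 0.0]
contact_force: [-0.7, 0.1, 0.5]
opening: 0.0852
```

>>> drive_tool(
  plan=[
    [0,0,0,0,0,0],
    [0,0,0,0,0,0],
    [0,0,0,0,0,0],
    [0,0,0,0,0,0],
    [0,0,0,0,0,0],
    [0,0,0,0,0,0],
    [0,0,0,0,0,0],
    [0,0,0,0,0,0],
  ],
  hand=1,
  grip_force=80,
)

```text
time: 4.28
ee_pos: [0.547, -0.2478, 0.0732]
ee_rot: [0.666, 0.746, 0.0, 0.0]
contact_force: [-2.1, 1.0, 5.2]
opening: 0.0226
```

```bash
python3 - <<'E'
from h import *
s,d=shot("wrist","w2");print(s["time"],s["ee_pos"],s["opening"],s["contact_force"],s["ft_torque"])
E
```

```text
4.275 [ 0.54703902 -0.24776723  0.07319688] 0.02261310799167259 [-2.0765487   0.95993615  5.21321468] [0.09034915 0.25307293 0.04514231]
```

View pics/w2.png

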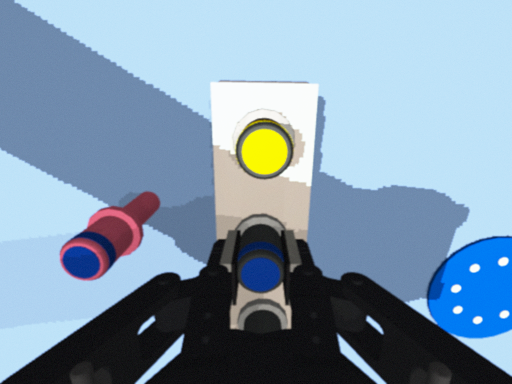

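The gripper holds the blue head at (261,268) and it looks upright. The opening reads 22.6 mm. I'll lift it.

>>> drive_tool(
  plan=[
    [0,0,-0.1,0,0,0],
    [0,0,-0.3,0,0,0],
    [0,0,-0.6,0,0,0],
    [0,0,-1.0,0,0,0],
    [0,0,-1.4,0,0,0],
    [0,0,-1.8,0,0,0],
    [0,0,-2.3,0,0,0],
    [0,0,-2.8,0,0,0],
    [0,0,-3.3,0,0,0],
    [0,0,-3.6,0,0,0],
    [0,0,-3.6,0,0,0],
  ],
)

```text
time: 5.7
ee_pos: [0.5472, -0.2479, 0.1816]
ee_rot: [0.666, 0.746, 0.0, 0.001]
contact_force: [-0.8, 0.1, -2.9]
opening: 0.0227
```

```bash
python3 - <<'E'
from h import *
s,d=shot("wrist","w3");print(s["time"],s["ee_pos"],s["ee_rot"],s["opening"],s["contact_force"],s["ft_torque"])
shot("side","s3")
E
```

```text
5.7 [ 0.54722066 -0.24785672  0.18162897] [6.65695796e-01 7.46222978e-01 1.75055702e-04 5.85302397e-04] 0.022658560282295917 [-0.83685665  0.12223453 -2.92983602] [ 0.02968496 -0.01978263 -0.00233427]
```

View pics/s3.png

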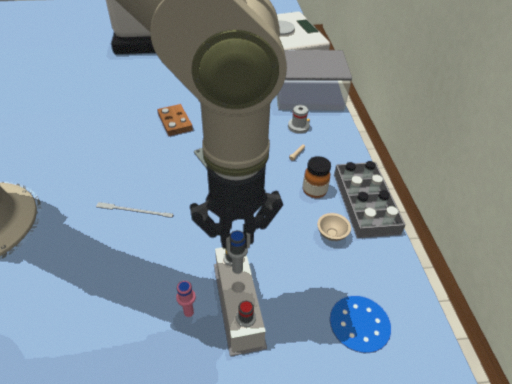

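View pics/w3.png

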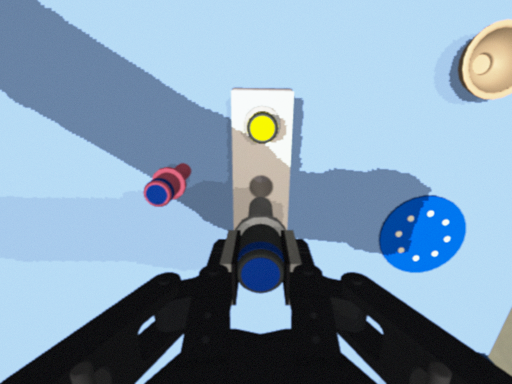

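>>> drive_tool(
  plan=[
    [0.6,0.05,-0.1,0,0,0],
    [1.5,0.15,-0.3,0,0,0],
    [2.5,0.25,-0.3,0,0,0],
    [3.5,0.35,-0.3,0,0,0],
    [4.5,0.45,-0.3,0,0,0],
    [5.5,0.55,-0.3,0,0,0],
    [6.5,0.65,-0.3,0,0,0],
    [7.5,0.75,-0.3,0,0,0],
    [8.5,0.85,-0.3,0,0,0],
    [9.5,0.95,-0.3,0,0,0],
    [10.5,1.05,-0.3,0,0,0],
    [11.3,1.12,-0.3,0,0,0],
    [11.9,1.12,-0.3,0,0,0],
    [11.9,1.12,-0.3,0,0,0],
    [11.9,1.12,-0.3,0,0,0],
    [11.9,1.12,-0.3,0,0,0],
  ],
)

```text
time: 7.8
ee_pos: [0.5397, 0.1096, 0.1898]
ee_rot: [0.666, 0.746, -0.0, 0.0]
contact_force: [-0.3, 0.0, -2.8]
opening: 0.0226
```

```bash
python3 - <<'E'
from h import *
s,d=shot("wrist","w4");print(s["time"],s["ee_pos"],R.from_quat(s["ee_rot"]).as_matrix().round(4),s["qpos"],s["contact_force"])
print(proj(d,(.536,.169,.092),s))
E
python3 -c "
import cv2;i=cv2.imread('pics/w4.png')[90:290,180:340];cv2.imwrite('pics/z4.png',cv2.resize(i,None,fx=3,fy=3,interpolation=2))"
```

```text
7.8 [0.53970396 0.10962009 0.18979455] [[-1.122e-01  9.937e-01 -2.000e-04]
 [ 9.937e-01  1.122e-01 -6.000e-04]
 [-5.000e-04 -3.000e-04 -1.000e+00]] [-0.0483282   0.46612277 -0.35620763  2.02563398  0.24910621  0.69113965
 -0.45041294] [-0.33446309  0.01394106 -2.84722847]
[264.73514945 126.05773438]
```

View pics/z4.png

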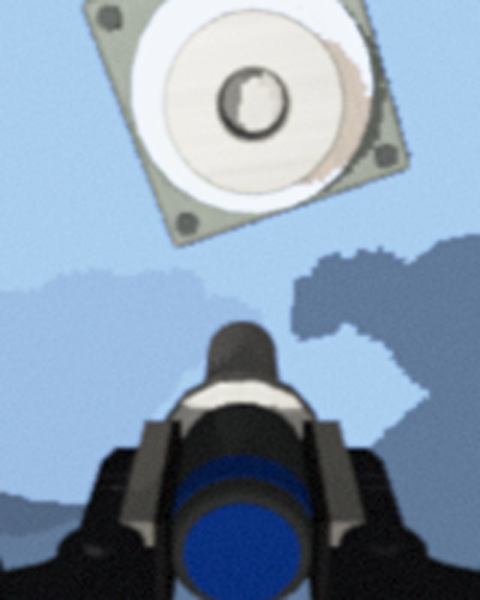

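```bash
python3 - <<'E'
from h import *
s=r.get_state();d=imaging.read_camera("wrist");Rt=R.from_quat(s["ee_rot"])
for uv in((264.3,124.0),(264.4,123.5)):
    p=atz(d,*uv,.092,s);print("die",p,"tool",Rt.inv().apply(p-s["ee_pos"]))
th=np.linspace(0,2*np.pi,73)
# overlay predicted circles in tool frame
im=d["color"][:,:,::-1].copy();im=cv2.resize(im[90:290,180:340],None,fx=5,fy=5,interpolation=2)[:900]
def circ(r_,z,cx=0,cy=0,col=(0,255,0)):
    pts=np.array([proj(d,s["ee_pos"]+Rt.apply([cx+r_*np.cos(t),cy+r_*np.sin(t),z]),s) for t in th])
    cv2.polylines(im,[(((pts+.5-[180,90])*5)).astype(int)],True,col,1)
    print(z,pts.min(0),pts.max(0))
circ(.00925,.064);circ(.00825,.065);circ(.017,.011);circ(.017,.005);circ(.0125,-.027)
pw=Rt.inv().apply(p-s["ee_pos"])
circ(.026,pw[2],pw[0],pw[1],(0,0,255));circ(.010,pw[2],pw[0],pw[1],(0,0,255))
cv2.imwrite("pics/z5.png",im[:600]);cv2.imwrite("pics/z6.png",im[500:])
E
```

```text
die [0.53550297 0.17076113 0.092     ] tool [0.06118275 0.00263457 0.09779308]
die [0.53553953 0.17118297 0.092     ] tool [0.06159782 0.00271823 0.09779289]
0.064 [249.85290569 194.48684879] [272.87326683 216.00900441]
0.065 [251.13562889 195.27033222] [271.57951347 214.39318624]
0.011 [234.35702358 210.6336548 ] [289.13059545 260.00461679]
0.005 [233.46972277 214.53188843] [290.13339002 265.3153931 ]
-0.027 [236.66135578 249.58177726] [287.72322527 293.54220224]
0.09779289393561852 [233.86604851  91.06343342] [294.93299397 153.79918391]
0.09779289393561852 [252.65628582 111.28943284] [276.14357253 135.39469906]
```

View pics/z5.png

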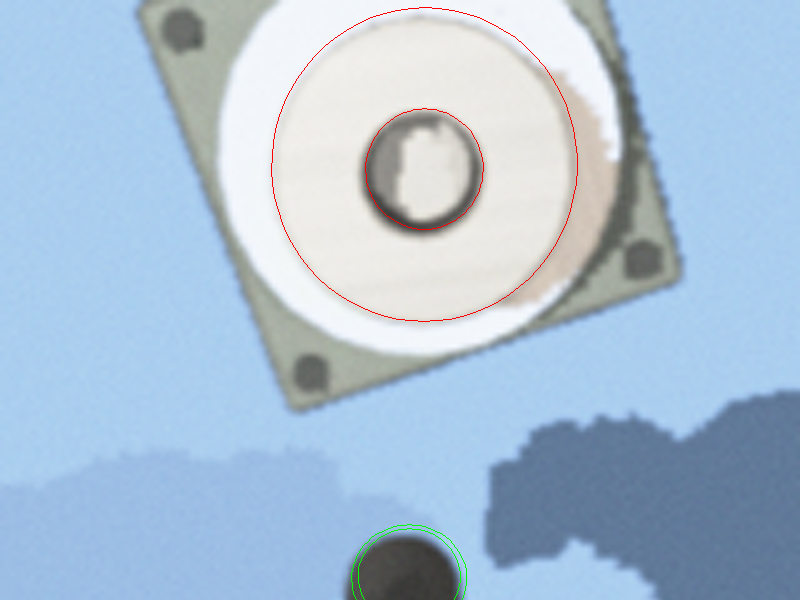

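View pics/z6.png

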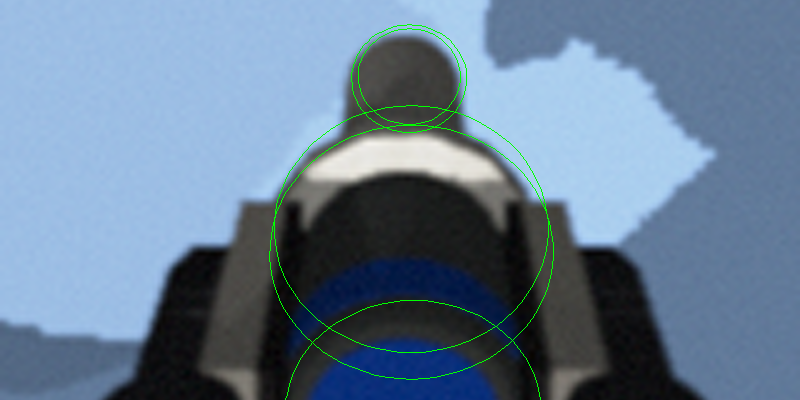

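```bash
python3 - <<'E'
import cv2,numpy as np
i=cv2.imread('pics/w4.png')[85:160,220:310]
i=cv2.resize(i,None,fx=8,fy=8,interpolation=2).astype(float)
i=np.clip((i-120)*1.9,0,255).astype('uint8');cv2.imwrite('pics/z7.png',i)
E
```

```text
(no output)
```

View pics/z7.png

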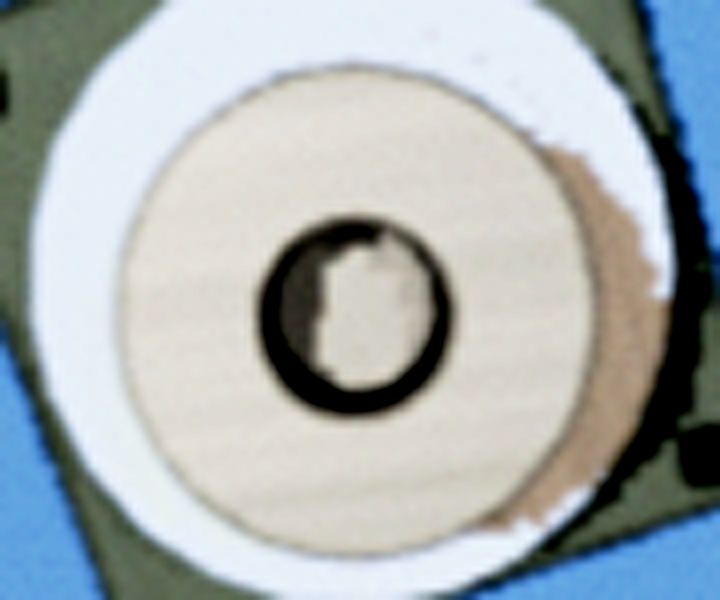

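```bash
python3 - <<'E'
import cv2,numpy as np
i=cv2.imread('pics/w4.png')[190:290,220:305]
i=cv2.resize(i,None,fx=6,fy=6,interpolation=2).astype(float)
i=(255*(i/255)**.5).astype('uint8');cv2.imwrite('pics/z8.png',i)
E
```

```text
(no output)
```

View pics/z8.png

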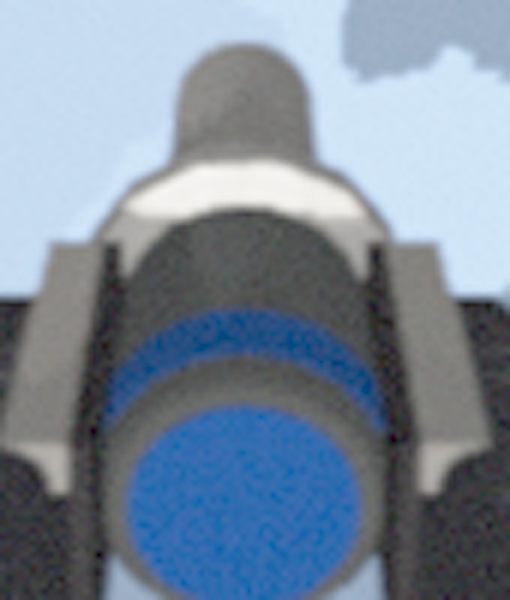

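```bash
python3 - <<'E'
from h import *
from scipy.optimize import least_squares
s=r.get_state();d=imaging.read_camera("wrist");Rt=R.from_quat(s["ee_rot"]);th=np.linspace(0,2*np.pi,181)
def top(r_,z,x,zo,ti):
    P=np.c_[r_*np.cos(th),r_*np.sin(th),np.full_like(th,-z)]  # tool z down
    P=R.from_rotvec([0,ti,0]).apply(P)+[x,0,zo]
    return min(proj(d,s["ee_pos"]+Rt.apply(p),s)[1] for p in P)
obs=[(.00925,-.053,196.5),(.0125,.038,248.67),(.0125,.006,224.2),(.017,0,215.8),(.017,.006,224.2)]
def res(q,use): return [top(o[0],o[1],*q)-o[2] for o in obs[:use]]
print(res([0,.011,0],5))
for use in(3,4):
    q=least_squares(res,[0,.011,0],args=(use,),x_scale=[1e-3,1e-3,1e-2]).x;print(q,np.round(res(q,5),2), "end x",q[0]-np.sin(q[2])*-.054)
E
```

```text
[np.float64(-2.0129248081136097), np.float64(0.9121785086400678), np.float64(-2.5689531341333236), np.float64(-5.166034887477622), np.float64(-9.667788925430813)]
[-0.02138654  0.05573982  0.08501072] [-0.    0.    0.   -0.55 -5.21] end x -0.016801492885446703
[-0.02462691  0.06280772  0.10243512] [-0.04 -0.06  0.21 -0.11 -4.77] end x -0.019105081582234635
```

>>> drive_tool(
  plan=[
    [0.5,0.03,0,0,0,0],
    [1.0,0.06,0,0,0,0],
    [1.5,0.09,0,0,0,0],
    [1.9,0.11,0,0,0,0],
    [2.09,0.11,0.2,0,0,0],
    [2.09,0.11,0.5,0,0,0],
    [2.09,0.11,0.75,0,0,0],
    [2.09,0.11,0.85,0,0,0],
    [2.09,0.11,0.9,0,0,0],
    [2.09,0.11,0.9,0,0,0],
    [2.09,0.11,0.9,0,0,0],
  ],
)

```text
time: 9.32
ee_pos: [0.536, 0.1734, 0.1631]
ee_rot: [0.666, 0.746, 0.0, 0.0]
contact_force: [0.1, 0.8, -2.2]
opening: 0.0226
```

```bash
python3 - <<'E'
from h import *
s,d=shot("wrist","w5");print(s["time"],s["ee_pos"],R.from_quat(s["ee_rot"]).as_matrix().round(4),s["contact_force"])
shot("side","s5");shot("top","t5")
i=cv2.imread('pics/w5.png')[150:290,190:340]
i=cv2.resize(i,None,fx=5,fy=4,interpolation=2).astype(float)
cv2.imwrite('pics/z9.png',i)
i=cv2.imread('pics/s5.png')[60:190,150:290]
cv2.imwrite('pics/z10.png',cv2.resize(i,None,fx=4,fy=4,interpolation=2))
E
```

```text
9.325 [0.53600595 0.17340786 0.16308119] [[-1.136e-01  9.935e-01  4.000e-04]
 [ 9.935e-01  1.136e-01  1.000e-04]
 [ 1.000e-04  4.000e-04 -1.000e+00]] [ 0.06888451  0.82243788 -2.19817422][ WARN:0@4.136] global loadsave.cpp:1063 imwrite_ Unsupported depth image for selected encoder is fallbacked to CV_8U.
```

View pics/z9.png

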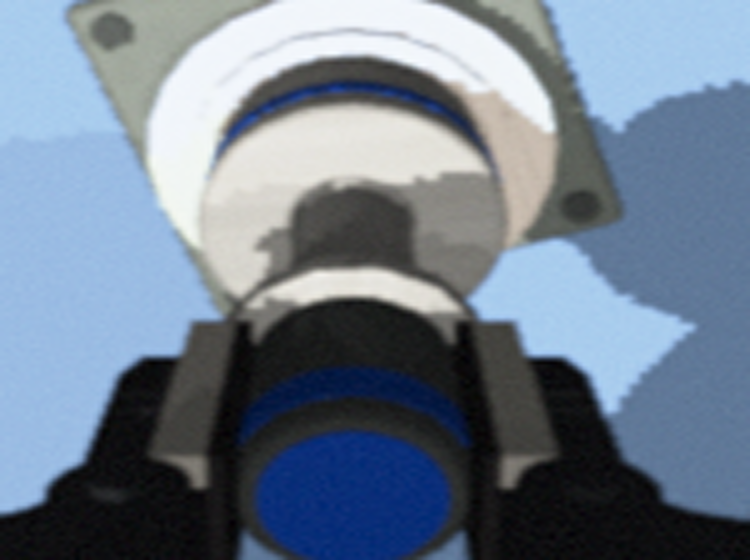

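View pics/z10.png

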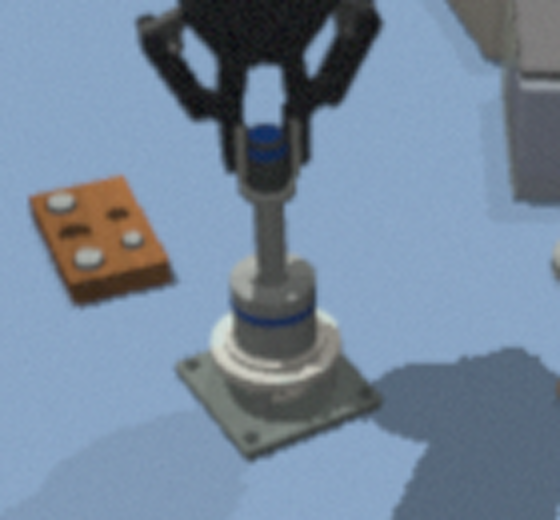

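```bash
python3 - <<'E'
from h import *
s=r.get_state();d=imaging.read_camera("wrist");Rt=R.from_quat(s["ee_rot"]);th=np.linspace(0,2*np.pi,181)
def ex(r_,z,x):
    p=np.array([proj(d,s["ee_pos"]+Rt.apply([x+r_*np.cos(t),r_*np.sin(t),z]),s) for t in th]);return p.min(0),p.max(0)
for x in(0,-.001,-.002,-.003):
    print(x,"die",ex(.026,.0711,x),"shaft",ex(.00925,.064,x)[0], "rim",ex(.041,.1631-.047,x)[0])
E
python3 - <<'E'
import cv2
i=cv2.imread('pics/w5.png')[140:230,215:310]
cv2.imwrite('pics/z11.png',cv2.resize(i,None,fx=8,fy=6.6,interpolation=2))
E
```

```text
0 die (array([229.90758821, 171.78148337]), array([292.73749076, 230.76471268])) shaft [249.85071907 194.48844601] rim [219.39105388 144.54528366]
-0.001 die (array([229.94960192, 172.99643744]), array([292.69485964, 231.82084804])) shaft [249.86630675 195.68039522] rim [219.43839348 145.61329805]
-0.002 die (array([229.99150257, 174.2080081 ]), array([292.65234322, 232.87424084])) shaft [249.88185127 196.86900083] rim [219.48562572 146.67877666]
-0.003 die (array([230.03329063, 175.41620947]), array([292.60994105, 233.92490177])) shaft [249.8973528  198.05427691] rim [219.53275097 147.74172851]
```

View pics/z11.png

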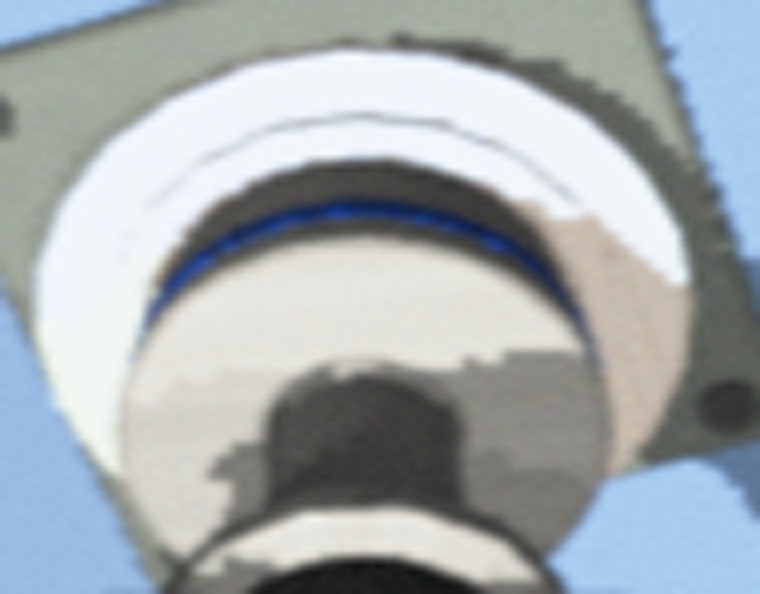

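>>> drive_tool(
  plan=[
    [-0.04,-0.005,0,0,0,0],
    [-0.04,-0.005,0.05,0,0,0],
    [-0.04,-0.005,0.1,0,0,0],
    [-0.04,-0.005,0.15,0,0,0],
    [-0.04,-0.005,0.2,0,0,0],
    [-0.04,-0.005,0.22,0,0,0],
    [-0.04,-0.005,0.22,0,0,0],
    [-0.04,-0.005,0.22,0,0,0],
  ],
)

```text
time: 10.52
ee_pos: [0.5358, 0.1723, 0.1563]
ee_rot: [0.666, 0.746, 0.0, 0.0]
contact_force: [0.9, 0.4, -1.6]
opening: 0.0226
```

```bash
python3 - <<'E'
from h import *
s,d=shot("wrist","w6");print(s["time"],s["ee_pos"],s["contact_force"],s["ft_torque"])
i=cv2.imread('pics/w6.png')[140:230,215:310]
cv2.imwrite('pics/z12.png',cv2.resize(i,None,fx=8,fy=6.6,interpolation=2))
E
```

```text
10.525 [0.53583858 0.17225243 0.15628701] [ 0.87603246  0.39018762 -1.56699107] [-0.01866077 -0.00081321 -0.02463232]
```

View pics/z12.png

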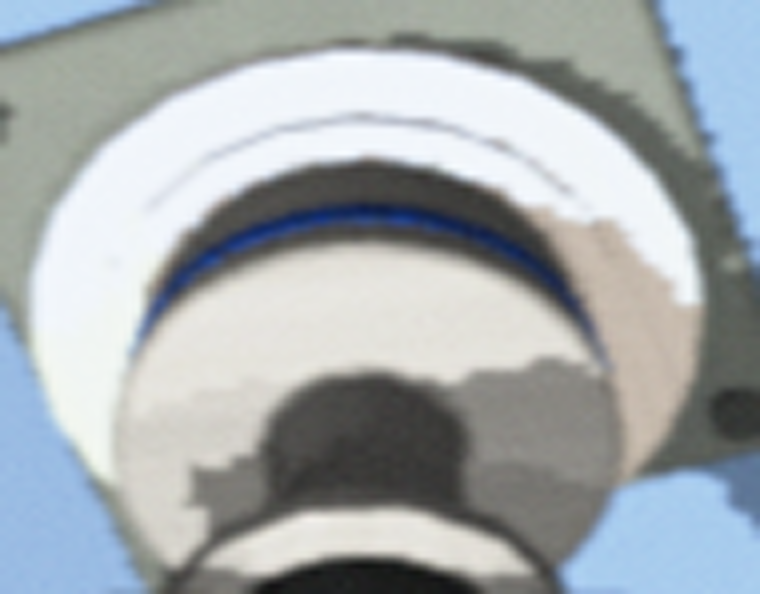

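```bash
python3 - <<'E'
from h import *
s=r.get_state();d=imaging.read_camera("wrist");Rt=R.from_quat(s["ee_rot"]);th=np.linspace(0,2*np.pi,181)
def ex(r_,z,x):
    p=np.array([proj(d,s["ee_pos"]+Rt.apply([x+r_*np.cos(t),r_*np.sin(t),z]),s) for t in th]);return p.min(0),p.max(0)
for x in(0,-.001,-.002,-.003):
    print(x,"die",ex(.026,.0643,x),"shaft",ex(.00925,.064,x)[0])
E
```

```text
0 die (array([229.02697051, 173.91584139]), array([293.691507  , 234.41081582])) shaft [249.85086353 194.48860834]
-0.001 die (array([229.07143075, 175.16443405]), array([293.64631056, 235.4917667 ])) shaft [249.86645147 195.68055831]
-0.002 die (array([229.11576787, 176.40944474]), array([293.60123928, 236.56983177])) shaft [249.88199624 196.86916469]
-0.003 die (array([229.15998238, 177.65088885]), array([293.55629263, 237.6450226 ])) shaft [249.89749802 198.05444152]
```

The shaft and bore now agree to within about 0.3 mm, so I'll enter.

>>> drive_tool(
  plan=[
    [0,0.005,0.03,0,0,0],
    [0,0.005,0.06,0,0,0],
    [0,0.005,0.09,0,0,0],
    [0,0.005,0.1,0,0,0],
  ],
)

```text
time: 11.12
ee_pos: [0.536, 0.1722, 0.1532]
ee_rot: [0.666, 0.746, -0.0, -0.0]
contact_force: [0.4, -0.3, -1.5]
opening: 0.0228
```

```bash
python3 - <<'E'
from h import *
s=r.get_state();print(s["time"],s["ee_pos"],s["contact_force"],s["ft_torque"])
E
```

```text
11.125 [0.53596784 0.1721779  0.15315661] [ 0.41723295 -0.27915506 -1.51522606] [-0.07728232 -0.00046244 -0.01782498]
```

>>> drive_tool(
  plan=[
    [0,0,0.04,0,0,0],
    [0,0,0.08,0,0,0],
    [0,0,0.12,0,0,0],
    [0,0,0.16,0,0,0],
    [0,0,0.2,0,0,0],
    [0,0,0.2,0,0,0],
  ],
)

```text
time: 11.88
ee_pos: [0.5359, 0.1722, 0.1471]
ee_rot: [0.666, 0.746, -0.0, -0.0]
contact_force: [0.3, -0.1, -2.7]
opening: 0.0229
```

>>> drive_tool(
  plan=[
    [0,0,0.02,0,0,0],
    [0,0,0.04,0,0,0],
    [0,0,0.06,0,0,0],
    [0,0,0.08,0,0,0],
    [0,0,0.1,0,0,0],
  ],
)

```text
time: 12.5
ee_pos: [0.536, 0.1722, 0.1442]
ee_rot: [0.666, 0.746, -0.0, -0.0]
contact_force: [-0.9, 0.0, -1.8]
opening: 0.0229
```

Nothing binds laterally. I'll continue in small steps to find the stack.

>>> drive_tool(
  plan=[
    [0,0,0.02,0,0,0],
    [0,0,0.04,0,0,0],
    [0,0,0.06,0,0,0],
    [0,0,0.08,0,0,0],
    [0,0,0.1,0,0,0],
  ],
)

```text
time: 13.12
ee_pos: [0.536, 0.1722, 0.1412]
ee_rot: [0.666, 0.746, -0.0, -0.0]
contact_force: [0.8, -0.1, -1.8]
opening: 0.0227
```

>>> drive_tool(
  plan=[
    [0,0,0.02,0,0,0],
    [0,0,0.04,0,0,0],
    [0,0,0.06,0,0,0],
  ],
)

```text
time: 13.5
ee_pos: [0.536, 0.1722, 0.1394]
ee_rot: [0.666, 0.746, -0.0, -0.0]
contact_force: [0.6, -0.8, -1.4]
opening: 0.0227
```

>>> drive_tool(
  plan=[
    [0,0,0.02,0,0,0],
    [0,0,0.04,0,0,0],
    [0,0,0.06,0,0,0],
  ],
)

```text
time: 13.88
ee_pos: [0.5361, 0.1723, 0.1381]
ee_rot: [0.666, 0.746, 0.0, 0.0]
contact_force: [-1.3, -1.1, 6.1]
opening: 0.0228
```

>>> drive_tool(
  plan=[
    [0,0,0.02,0,0,0],
    [0,0,0.04,0,0,0],
    [0,0,0.06,0,0,0],
  ],
)

```text
time: 14.25
ee_pos: [0.5363, 0.1723, 0.1365]
ee_rot: [0.666, 0.746, 0.0, 0.0]
contact_force: [-1.5, -1.0, 6.3]
opening: 0.0228
```

>>> drive_tool(
  plan=[
    [0,0,0.02,0,0,0],
    [0,0,0.04,0,0,0],
    [0,0,0.06,0,0,0],
  ],
)

```text
time: 14.62
ee_pos: [0.5363, 0.1723, 0.1347]
ee_rot: [0.666, 0.746, 0.0, 0.0]
contact_force: [-1.5, -1.9, 6.2]
opening: 0.0229
```

Contact at TCP z≈0.139, with a steady drag of about 8.5 N. I'll keep pushing.

>>> drive_tool(
  plan=[
    [0,0,0.02,0,0,0],
    [0,0,0.05,0,0,0],
    [0,0,0.08,0,0,0],
    [0,0,0.11,0,0,0],
    [0,0,0.14,0,0,0],
    [0,0,0.17,0,0,0],
    [0,0,0.2,0,0,0],
    [0,0,0.23,0,0,0],
    [0,0,0.26,0,0,0],
  ],
)

```text
time: 15.75
ee_pos: [0.5364, 0.1722, 0.1269]
ee_rot: [0.666, 0.746, 0.0, 0.0]
contact_force: [-0.6, -0.9, 6.5]
opening: 0.0228
```

>>> drive_tool(
  plan=[
    [0,0,0.03,0,0,0],
    [0,0,0.06,0,0,0],
    [0,0,0.09,0,0,0],
    [0,0,0.12,0,0,0],
    [0,0,0.15,0,0,0],
    [0,0,0.18,0,0,0],
    [0,0,0.21,0,0,0],
    [0,0,0.24,0,0,0],
    [0,0,0.27,0,0,0],
  ],
)

```text
time: 16.88
ee_pos: [0.5362, 0.1721, 0.1187]
ee_rot: [0.666, 0.746, 0.0, 0.0]
contact_force: [-1.1, -1.3, 6.2]
opening: 0.023
```

```bash
python3 - <<'E'
from h import *
s,d=shot("wrist","w7");print(s["time"],s["ee_pos"],s["contact_force"],s["ft_torque"])
shot("side","s7");i=cv2.imread('pics/s7.png')[60:190,150:290]
cv2.imwrite('pics/z13.png',cv2.resize(i,None,fx=4,fy=4,interpolation=2))
E
```

```text
16.875 [0.53624359 0.17207842 0.11874666] [-1.09910387 -1.28698855  6.18157335] [-0.46647978  0.23978536 -0.00569969]
```

View pics/z13.png

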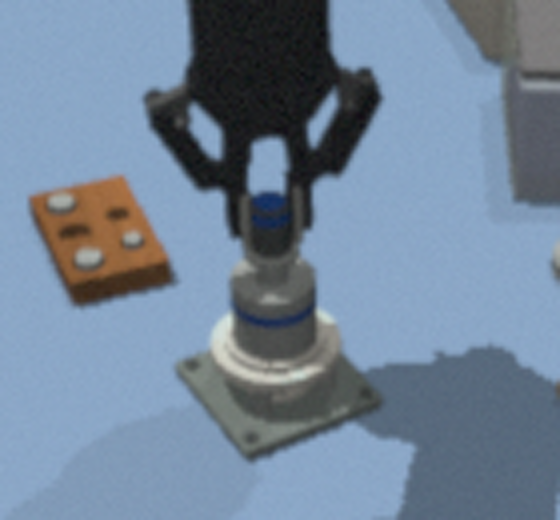

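View pics/w7.png

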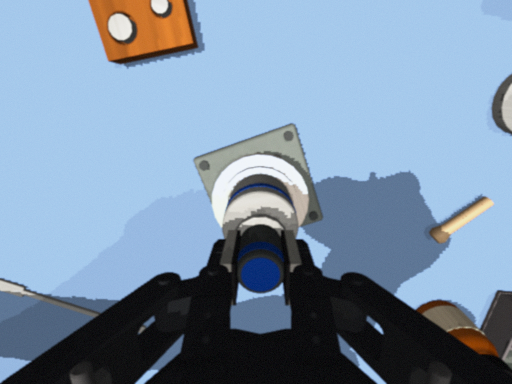

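The plunger is straight in the die at the image centre, with the flange about 16 mm above the top face.

>>> drive_tool(
  plan=[
    [0,0,0.03,0,0,0],
    [0,0,0.06,0,0,0],
    [0,0,0.09,0,0,0],
    [0,0,0.12,0,0,0],
    [0,0,0.15,0,0,0],
    [0,0,0.18,0,0,0],
    [0,0,0.21,0,0,0],
    [0,0,0.24,0,0,0],
    [0,0,0.27,0,0,0],
  ],
)

```text
time: 18.1
ee_pos: [0.5362, 0.1721, 0.1105]
ee_rot: [0.666, 0.746, 0.0, 0.0]
contact_force: [-1.3, -2.2, 6.6]
opening: 0.0227
```

>>> drive_tool(
  plan=[
    [0,0,0.02,0,0,0],
    [0,0,0.04,0,0,0],
    [0,0,0.06,0,0,0],
    [0,0,0.08,0,0,0],
    [0,0,0.1,0,0,0],
  ],
)

```text
time: 18.73
ee_pos: [0.5362, 0.172, 0.1075]
ee_rot: [0.666, 0.746, 0.0, 0.0]
contact_force: [-1.2, -1.9, 6.1]
opening: 0.0228
```

>>> drive_tool(
  plan=[
    [0,0,0.015,0,0,0],
    [0,0,0.03,0,0,0],
    [0,0,0.045,0,0,0],
    [0,0,0.06,0,0,0],
  ],
)

```text
time: 19.23
ee_pos: [0.5362, 0.172, 0.1057]
ee_rot: [0.666, 0.746, 0.0, 0.0]
contact_force: [-1.0, -2.0, 6.1]
opening: 0.023
```

>>> drive_tool(
  plan=[
    [0,0,0.01,0,0,0],
    [0,0,0.02,0,0,0],
    [0,0,0.03,0,0,0],
  ],
)

```text
time: 19.6
ee_pos: [0.5362, 0.1721, 0.1048]
ee_rot: [0.666, 0.746, 0.0, 0.0]
contact_force: [-1.0, -1.7, 5.8]
opening: 0.0228
```

>>> drive_tool(
  plan=[
    [0,0,0.01,0,0,0],
    [0,0,0.02,0,0,0],
  ],
)

```text
time: 19.85
ee_pos: [0.5362, 0.172, 0.1042]
ee_rot: [0.666, 0.746, 0.0, 0.0]
contact_force: [-0.8, -2.2, 6.0]
opening: 0.0229
```

>>> drive_tool(
  plan=[
    [0,0,0.006,0,0,0],
    [0,0,0.012,0,0,0],
  ],
)

```text
time: 20.1
ee_pos: [0.5362, 0.172, 0.1038]
ee_rot: [0.666, 0.746, 0.0, 0.0]
contact_force: [-0.5, -2.2, 5.4]
opening: 0.0225
```

>>> drive_tool(
  plan=[
    [0,0,0.006,0,0,0],
    [0,0,0.012,0,0,0],
  ],
)

```text
time: 20.35
ee_pos: [0.5362, 0.172, 0.1035]
ee_rot: [0.666, 0.746, 0.0, 0.0]
contact_force: [-0.8, -2.3, 4.9]
opening: 0.0225
```

>>> drive_tool(
  plan=[
    [0,0,0.006,0,0,0],
    [0,0,0.012,0,0,0],
  ],
)

```text
time: 20.6
ee_pos: [0.5362, 0.172, 0.1032]
ee_rot: [0.666, 0.746, 0.0, 0.0]
contact_force: [-1.0, -2.4, 8.1]
opening: 0.0229
```

>>> drive_tool(
  plan=[
    [0,0,0.005,0,0,0],
  ],
)

```text
time: 20.72
ee_pos: [0.5362, 0.172, 0.1032]
ee_rot: [0.666, 0.746, 0.0, 0.0]
contact_force: [-1.2, -2.9, 9.1]
opening: 0.0226
```

>>> drive_tool(
  plan=[
    [0,0,0.005,0,0,0],
  ],
)

```text
time: 20.85
ee_pos: [0.5362, 0.172, 0.1032]
ee_rot: [0.666, 0.746, 0.0, 0.0]
contact_force: [-1.8, -2.9, 12.3]
opening: 0.0226
```

>>> drive_tool(
  plan=[
    [0,0,0.005,0,0,0],
    [0,0,0.005,0,0,0],
  ],
)

```text
time: 21.1
ee_pos: [0.5362, 0.172, 0.1032]
ee_rot: [0.666, 0.746, 0.0, 0.0]
contact_force: [-2.6, -3.5, 12.8]
opening: 0.0227
```

>>> drive_tool(
  plan=[
    [0,0,0.007,0,0,0],
    [0,0,0.007,0,0,0],
  ],
)

```text
time: 21.35
ee_pos: [0.5362, 0.172, 0.1031]
ee_rot: [0.666, 0.746, 0.0, 0.001]
contact_force: [-2.5, -4.4, 14.2]
opening: 0.023
```

>>> drive_tool(
  plan=[
    [0,0,0.005,0,0,0],
    [0,0,0.005,0,0,0],
  ],
)

```text
time: 21.6
ee_pos: [0.5362, 0.172, 0.1031]
ee_rot: [0.666, 0.746, 0.0, 0.001]
contact_force: [-3.7, -3.7, 16.1]
opening: 0.0227
```

>>> drive_tool(
  plan=[
    [0,0,0.007,0,0,0],
    [0,0,0.007,0,0,0],
    [0,0,0.007,0,0,0],
    [0,0,0.007,0,0,0],
  ],
)

```text
time: 22.1
ee_pos: [0.5362, 0.172, 0.1031]
ee_rot: [0.666, 0.746, 0.0, 0.001]
contact_force: [-3.8, -4.1, 18.3]
opening: 0.023
```

Flange force is about 12 N above the drag, and TCP z matches the predicted home height of 0.103. I'll ease off slightly and open.

>>> drive_tool(
  plan=[
    [0,0,-0.01,0,0,0],
    [0,0,-0.02,0,0,0],
    [0,0,-0.02,0,0,0],
  ],
)

```text
time: 22.48
ee_pos: [0.5362, 0.172, 0.1031]
ee_rot: [0.666, 0.746, 0.0, 0.0]
contact_force: [-2.4, -3.2, 11.7]
opening: 0.0227
```

>>> drive_tool(
  plan=[
    [0,0,0,0,0,0],
    [0,0,0,0,0,0],
    [0,0,0,0,0,0],
    [0,0,0,0,0,0],
    [0,0,0,0,0,0],
    [0,0,0,0,0,0],
    [0,0,0,0,0,0],
    [0,0,0,0,0,0],
  ],
  hand=-1,
)

```text
time: 23.48
ee_pos: [0.536, 0.1722, 0.1023]
ee_rot: [0.666, 0.746, -0.0, -0.0]
contact_force: [0.2, 0.6, -0.1]
opening: 0.0859
```

```bash
python3 - <<'E'
from h import *
s,d=shot("wrist","w8");print(s["time"],s["ee_pos"],s["contact_force"],s["opening"])
E
```

```text
23.475 [0.53597287 0.17221558 0.10225178] [ 0.22019808  0.56131444 -0.06640164] 0.08586737740079871
```

View pics/w8.png

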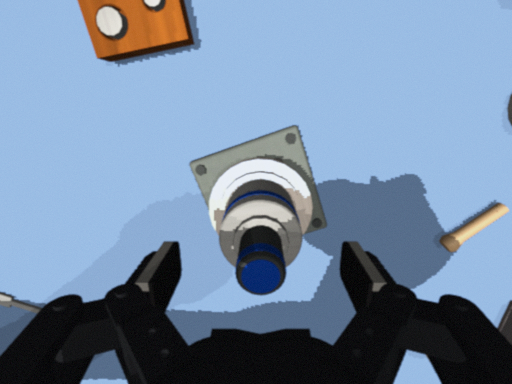

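The plunger stands free, with its head at (261,271) and the fingers clear on both sides. I'll draw straight up, then back away.

>>> drive_tool(
  plan=[
    [0,0,-0.3,0,0,0],
    [0,0,-0.8,0,0,0],
    [0,0,-1.5,0,0,0],
    [0,0,-2.3,0,0,0],
    [0,0,-3.1,0,0,0],
    [0,0,-3.9,0,0,0],
    [-0.7,0,-4.3,0,0,0],
    [-1.6,0,-4.3,0,0,0],
    [-2.6,0,-4.3,0,0,0],
    [-3.6,0,-4.3,0,0,0],
    [-4.6,0,-4.3,0,0,0],
    [-5.3,0,-4.3,0,0,0],
    [-5.3,0,-4.3,0,0,0],
    [-5.3,0,-4.3,0,0,0],
  ],
)

```text
time: 25.28
ee_pos: [0.554, 0.0152, 0.232]
ee_rot: [0.665, 0.746, 0.0, 0.0]
contact_force: [0.4, 0.0, 0.2]
opening: 0.085
```

```bash
python3 - <<'E'
from h import *
s,d=shot("side","s9");print(s["time"],s["ee_pos"],s["contact_force"])
shot("top","t9");shot("wrist","w9")
a=cv2.resize(cv2.imread('pics/s9.png')[90:190,170:270],None,fx=4,fy=5,interpolation=2)
b=cv2.resize(cv2.imread('pics/t9.png')[180:280,130:230],None,fx=4,fy=5,interpolation=2)
cv2.imwrite('pics/z14.png',np.hstack([a,b]))
E
```

```text
25.275 [0.5540457  0.01523367 0.23195667] [0.44571914 0.0205829  0.17326325]
```

View pics/z14.png

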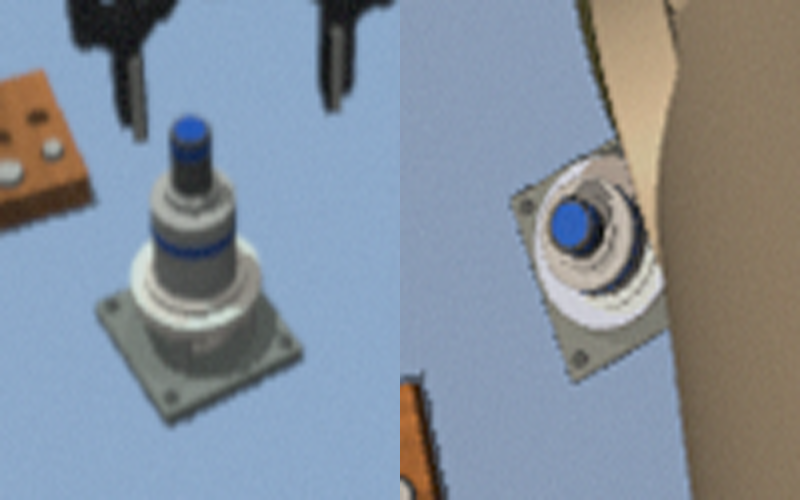

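View pics/w9.png

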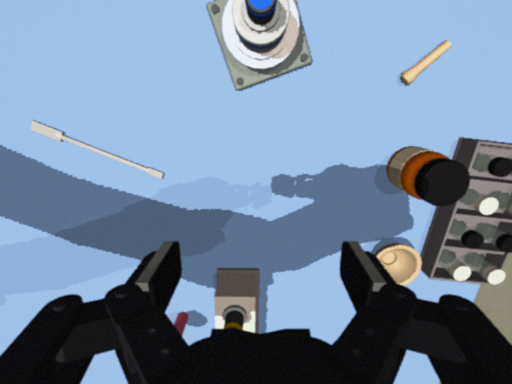

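View pics/s9.png

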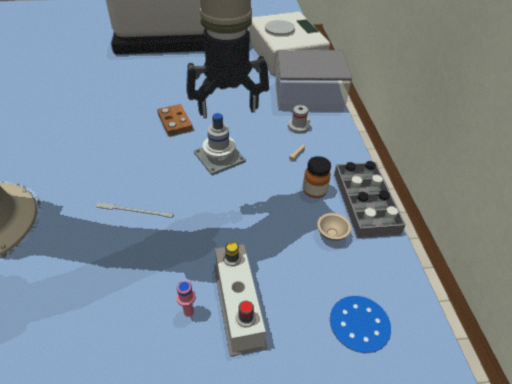

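```bash
python3 - <<'E'
from h import *
d=imaging.read_camera("side")
for z in(.125,.13,.135):print(z,proj(d,(.5374,.170,z)),atz(d,217.1,115.2,z))
print(r.get_state()["time"]); ticket.job_done()
E
```

```text
0.125 [217.46495135 117.97829553] [0.53714615 0.18119027 0.125     ]
0.13 [217.38207765 116.22978283] [0.53696261 0.17416213 0.13      ]
0.135 [217.29858974 114.46831145] [0.53677908 0.16713399 0.135     ]
25.475
the job is handed in; nothing more can be done
```

The blue-banded plunger is home in the die, the gripper is clear of it, and I handed the job in at 25.5 s. I could not see the stack on the pad.

**What I did**
- I took the blue-banded plunger from the middle rack socket and lined it up over the bore with the wrist camera.
- It entered with little side force and met the stack when the tool was at z ≈ 0.139 m.
- Pressing took a steady 8–9 N of drag until the flange landed.
- I pushed the flange about 12 N harder than the drag for half a second, eased off, opened the gripper and drew clear. The wrist sensor never read more than about 18 N.

**Last checks**
- **Plunger home:** The tool height at the stop was 0.1031 m, against 0.103 m predicted. The last pictures show the flange on the die's top face and the plunger upright. A rough side-camera reading of the head's height was about 3 mm above the expected 130 mm. That is about 1 pixel and within that picture's error, so it neither confirms nor denies the 1.5 mm limit.
- **Die and other things:** The die looks seated in the stand and the other objects look unmoved. The wrist force was near zero after release.
- **Stack:** Its fall is inferred from the plunger's full stroke, since the stand and die hide the pad. I saw no clear drop in force when it came free.

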